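# Serve at the snack counter: ring, show the drink, show where to pay

### The job

Serve the next customer with the gripper's closed fingertips, without picking anything up: first ring the counter bell by pressing its plunger fully down and letting it come up again; then point at the shortest of the three brown bottles by holding the fingertips about 2 cm above the middle of its cap for at least two seconds. Last, point at the card terminal in the same way, about 2 cm above the middle of its screen, for at least two seconds, and finish there, still pointing. Touch neither the bottles nor the terminal, leave the bell in its place and disturb nothing else.

Things in the scene. Friction and masses are not known exactly. Their poses are not given: they have to be found in the camera images.
- plunger_top (a point): centre of the flat top of the bell's plunger, a 22 mm wide steel button on a round steel counter bell (88 mm wide dome on a black foot, 61 mm tall in all, loose, about 350 g); z is up, 61 mm above the counter when the plunger is up
- plunger (a joint): travel of the bell's plunger in m: 0 up, 0.005 fully down; it springs back by itself; pushing it fully down takes about 4 N
- bell: the counter bell; origin at the centre of its underside, on the counter
- short_cap (a point): centre of the top of the brass cap of the shortest bottle: squat brown glass, 52 mm wide and 84 mm tall, loose, standing upright with the two other bottles in a row on a wooden board 120 x 310 x 14 mm; bottle centres are 95 mm apart along the board and up to 20 mm off its middle line, and their order varies; z is up
- medium_cap (a point): centre of the top of the brass cap of the middle-sized brown bottle, 46 mm wide and 110 mm tall, on the same board
- tall_cap (a point): centre of the top of the brass cap of the tallest brown bottle, 46 mm wide and 134 mm tall, on the same board
- short_bottle: the shortest bottle; origin at the centre of its underside
- medium_bottle: the middle-sized bottle; origin at the centre of its underside
- tall_bottle: the tallest bottle; origin at the centre of its underside
- screen (a point): centre of the top face of the card terminal's screen, 53 mm above the counter, z up; the terminal is a black keypad device 170 mm long (x) and 86 mm wide (y), loose, with a raised 72 x 86 mm head that carries the level 46 x 62 mm screen at its -x end and a lower keypad (34 mm tall) at its +x end
- terminal: the card terminal; origin under its middle; the screen lies 49 mm from it along the terminal's -x
- calculator: bystander: flat grey pocket calculator with white keys, 150 x 105 x 18 mm; origin at the centre of its underside
- tea_box: bystander: yellow box, 75 x 140 x 110 mm tall; origin at the centre of its underside
- cup: bystander: white cup, 76 mm wide, 85 mm tall; origin at the centre of its underside
- sweet_jar: bystander: clear jar with a white lid, 72 mm wide, 75 mm tall; origin at the centre of its underside
- napkins: bystander: steel napkin holder, 90 x 130 x 100 mm tall; origin at the centre of its underside
- marker: bystander: orange marker pen, 14 mm thick, about 130 mm long, lying; origin at the middle of its underside
Not all that is in view belongs to the job. Leave any pink or white look-alike of the terminal alone.

How it is judged:
By the outcome, as a careful person would: the job done as asked, in the order asked, and still so for the second after the job is handed in, with the robot touching nothing.
It also fails if it takes over 58 s, if anything falls off the work surface, if the arm or the gripper's body presses on something with over 40 N, if the wrist force passes 120 N, or if a joint passes its speed limit or range.

### The arm

A 6-joint arm with a two-finger parallel gripper is mounted at the origin on the work surface. World frame = base frame: x ahead of the robot, y to its left, z up, the work surface at z = 0. Lengths are in m, angles in rad, forces in N, time in s.
With the tool pointing down it reaches from about 0.3 to 0.875 m from the base axis. Payload 6.4 kg.
Tool frame: the origin (TCP) lies midway between the tips of the shut fingers; the grasp point (between the pads) lies 19 mm behind it (pinch_z is the distance from the TCP to the grasp point, in m); z points along the fingers, y is the line along which they close (so a half turn about z gives the same grasp; the last joint's range is limited). The gripper opens to 88 mm and grips with 3 to 60 N. Pads are 18 mm wide; open, the fingers measure 123 mm over their backs; the gripper's body (75 mm by 187 mm) begins 45 mm behind the grasp point.
Start: joints at [-1.478, 0.181, 1.607, -0, 1.354, -0.206], TCP at [0.169, -0.55, 0.239] pointing down, gripper open.
Joint ranges: [-2.99, 2.99], [-0.89, 2.07], [0.3, 2.58], [-1.14, 4.28], [0, 2.63], [-3.12, 3.12]. Speed limits (rad/s): [2.57, 2.57, 3.01, 3.14, 3.14, 3.14].

### API

Orientations are given as [roll, pitch, yaw] about the fixed x, y, z axes, in that order (R = Rz(yaw) Ry(pitch) Rx(roll)).
In Python, from station import * gives the robot as it stands.
- The arm moves only by the shell command python3 -m creep 'ROWS' [FORCE]. ROWS is JSON, a list that holds one entry, the list of rows, each a list of 7 numbers: the turn, a rotation vector about the world's x, y, z in units of 5 degrees (1.0 is 5 degrees), then the shift along the world's x, y, z in units of 25 mm (1.0 is 25 mm), then the closure, from 0 (fully open) to 1 (shut). In form: [[[ax, ay, az, tx, ty, tz, gripper], ...]]. A call has 1 to 5 rows; each row shifts and turns the commanded pose from where the row before left it; what a row does not reach is not made up. A row lasts 1/12 s, in which the tool goes at most 41.7 mm and 7.16 degrees, less where a joint would pass 70% of its speed; a pose out of reach is approached as far as the arm can. A call is refused whole if a number of a shift passes 1 or a number of a turn 1, either way. A call with a gripper value outside its range is refused whole. The fingers move at their own pace and stop on an object; FORCE is the grip in N (left out, the last holds). Time passes only in rows, so rows that do not move let the fingers close. It gives the time, the measured TCP pose, the force, the opening and the grip force at its end, in the units of the state.
- get_state(): the state, without advancing time (a new reading comes with each control period).
- camera(name): name is "side" or "top" or "wrist"; returns a dict with "image" (420x560x3 uint8, red, green, blue), "intrinsics" (3x3 intrinsics, pixels), "eye" and "orientation" of the camera in the world; the wrist camera has in their place "mount" (4x4, takes a point from camera to tool coordinates, whose origin is the TCP and whose axes are the flange's). Camera axes: x right, y down, z forward; pixel columns grow to the right and rows downward; lengths in m; the calibration is good to about 2 mm. A picture is of the moment at which its call begins: read the wrist's pose just before it. There is no depth.
- close_job(): hands the job in; it is judged then, once.
The state is a dict: "t": time; "qpos": joint angles; "dq": joint speeds; "effort": joint torques, N m; "tcp_pos": TCP position; "orientation": TCP orientation; "contact_force": force on the tool from outside, world axes, zero at the start; "wrist_torque": the same for the moment, N m; "opening": opening from 0.0 (shut) to 1.0 (fully open); "grip_force": force on a finger pad.
Only numpy, scipy, OpenCV 4.12 (cv2) and the standard library are available. Lean on these libraries where they do the work, as an engineer would, in place of code of your own. Each camera call takes 0.05 s, during which the arm holds its last target. There are 200 camera calls.

## Working session

There is one attempt and no reset: what is moved stays moved. The work goes in short steps, Python scripts to look and compute and a shell command to move; the robot and the scene stay as the last step left them, time stands still between calls to the robot, and variables do not carry over. Pictures are saved under pics/ and viewed, at most 12 in all, crops included, and the job is handed in when it is done.

```bash
mkdir -p pics; cat > h.py <<'E'
from station import *
import numpy as np, cv2
from scipy.spatial.transform import Rotation as R
def shot(n,f):
    s=get_state(); c=camera(n); cv2.imwrite('pics/'+f+'.png',c['image'][:,:,::-1]); c['s']=s
    np.save('pics/'+f+'.npy',c,allow_pickle=True); return c
def load(f): return np.load('pics/'+f+'.npy',allow_pickle=True).item()
def rot(o):
    o=np.array(o,float); return o if o.shape==(3,3) else R.from_euler('xyz',o).as_matrix()
def ray(c,u,v):
    d=np.linalg.inv(np.array(c['intrinsics']))@[u,v,1]
    if 'mount' in c:
        T=np.eye(4);T[:3,:3]=rot(c['s']['orientation']);T[:3,3]=c['s']['tcp_pos'];T=T@np.array(c['mount']);return T[:3,3],T[:3,:3]@d
    return np.array(c['eye']),rot(c['orientation'])@d
def hit(c,u,v,z):
    e,d=ray(c,u,v); return e+d*(z-e[2])/d[2]
E
python3 - <<'E'
from h import *
a=shot('top','top1');b=shot('side','side1')
for c in(a,b): print(c['eye'],c['orientation'],c['intrinsics'])
print(get_state())
E
```

```text
[ 0.4091993  -0.08148227  1.48563581] [-3.06953147  0.01916747 -1.56080812] [[490.3062127    0.         279.30037408]
 [  0.         490.3062127  203.96339415]
 [  0.           0.           1.        ]]
[0.05334408 0.63465361 0.75581988] [-2.20414049  0.01599971 -2.60531908] [[395.06019505   0.         274.72843598]
 [  0.         395.06019505 214.53841924]
 [  0.           0.           1.        ]]
{'t': 0.1, 'qpos': array([-1.47832260e+00,  1.81485692e-01,  1.60785499e+00, -2.08666878e-05,
        1.35382255e+00, -2.06334710e-01]), 'dq': array([ 0.0007433 , -0.00019598, -0.00312766,  0.00121946, -0.0018649 ,
        0.00181782]), 'effort': array([ 1.08085023e-03, -4.34815872e+01, -3.42692220e+01,  7.05311098e-02,
        3.40638205e-02, -3.44247655e-05]), 'tcp_pos': array([ 0.16921675, -0.54904705,  0.23791521]), 'orientation': array([-3.14005122e+00, -3.01831535e-04,  2.98812717e-01]), 'contact_force': array([0.33993651, 0.04117426, 0.41696031]), 'wrist_torque': array([-0.07988998, -0.00638218, -0.00372093]), 'grip_force': 0.0, 'opening': 1.002283980734293}
```

View pics/top1.png

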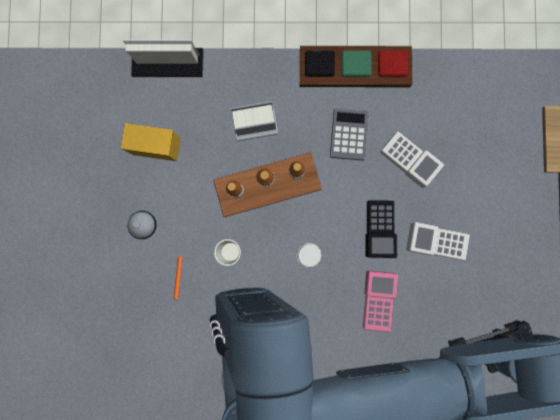

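View pics/side1.png

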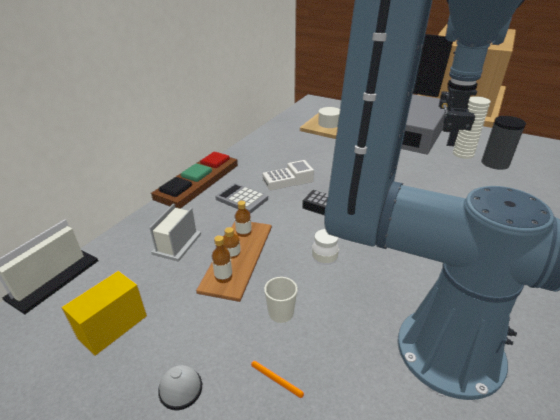

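The top view shows the bell at (142,225) and bottles at about (235,188), (266,177) and (297,169). The black terminal is at (381,230) with its screen near (382,245), alongside pink (380,300) and white (440,241), (413,159) look-alikes. The side view shows the bell at (180,383) and bottle caps near (220,240), (229,231) and (241,205). I'll enlarge both views to identify the bottles.

```bash
python3 - <<'E'
from h import *
a=load('top1')['image'];b=load('side1')['image']
z=lambda i,x,y,w,h,k:cv2.resize(i[y:y+h,x:x+w],None,fx=k,fy=k,interpolation=cv2.INTER_CUBIC)
im=np.hstack([z(a,210,145,120,75,3.2),z(b,190,190,100,60,4)])
im=np.zeros((600,800,3),np.uint8)
p=z(a,215,150,100,60,4);im[:240,:400]=p
p=z(b,200,195,80,100,5);im[:500,400:800]=p
p=z(a,110,200,65,50,4);im[245:445,:260]=p
cv2.imwrite('pics/crop1.png',im[:,:,::-1])
E
```

```text
(no output)
```

View pics/crop1.png

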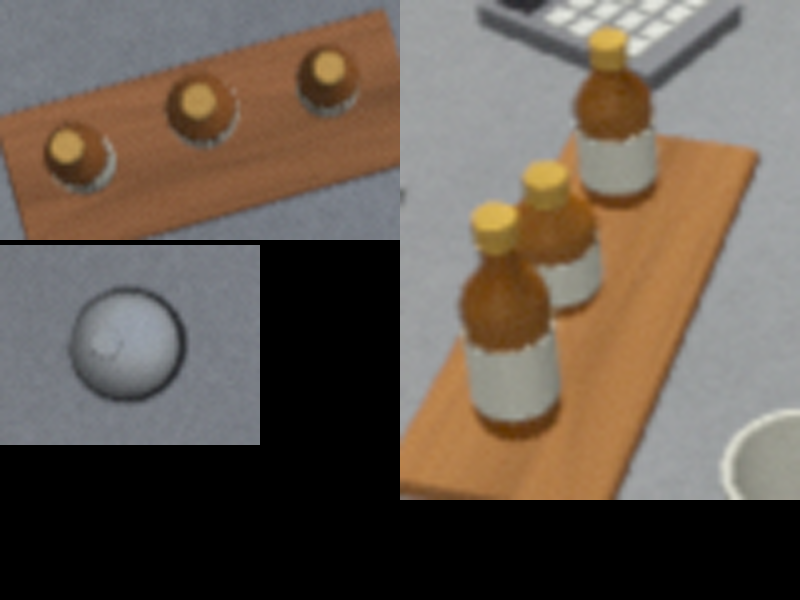

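Candidates for the shortest bottle are left (232,187), middle (264,175) and right (297,167) in the top view. The middle one fits, being visibly squat and wide. I'll check the heights by triangulation.

```bash
python3 - <<'E'
from h import *
a=load('top1');b=load('side1')
def tri(p,q):
    e,d=ray(a,*p);f,g=ray(b,*q);d/=np.linalg.norm(d);g/=np.linalg.norm(g)
    st=np.linalg.lstsq(np.c_[d,-g],f-e,rcond=None)[0];P=e+d*st[0];Q=f+g*st[1];return ((P+Q)/2).round(4),np.linalg.norm(P-Q).round(4)
for n,p,q in[('L',(232,186.75),(219,237.2)),('M',(264.5,175.3),(229.2,229.2)),('R',(297.3,166.8),(241.6,202.4)),('bell',(136.75,225),(178,371))]: print(n,tri(p,q),hit(a,*p,{'L':.148,'M':.098,'R':.124,'bell':.061}[n]))
print('bellfoot',hit(a,142,225,.005))
hsv=cv2.cvtColor(a['image'],cv2.COLOR_RGB2HSV)
# terminal: dark blob
m=(hsv[...,2]<60).astype(np.uint8);m=cv2.morphologyEx(m,cv2.MORPH_CLOSE,np.ones((7,7)))
for c in cv2.findContours(m,0,2)[0]:
    x,y,w,h=cv2.boundingRect(c)
    if 340<x<420 and 180<y<280 and w>15: print(x,y,w,h,cv2.minAreaRect(c))
for uv in [(382,245),(381,229),(228,252),(310,255),(178,278),(380,300)]: print(uv,hit(a,*uv,.05).round(3))
cv2.imwrite('pics/crop2.png',cv2.resize(a['image'][190:270,350:420],None,fx=7,fy=7,interpolation=cv2.INTER_CUBIC)[:,:,::-1])
E
```

```text
L (array([0.5522, 0.0758, 0.1503]), np.float64(0.0015)) [0.55181644 0.07558924 0.148     ]
M (array([ 0.5907, -0.0108,  0.1002]), np.float64(0.0006)) [ 0.59070035 -0.01085098  0.098     ]
R (array([ 0.6122, -0.1035,  0.1243]), np.float64(0.0009)) [ 0.61193198 -0.10373174  0.124     ]
bell (array([0.4462, 0.3613, 0.0645]), np.float64(0.0007)) [0.4465916  0.36268599 0.061     ]
bellfoot [0.44821253 0.36411936 0.005     ]
366 201 31 57 ((381.0, 229.0), (56.0, 30.0), 90.0)
(382, 245) [ 0.396 -0.353  0.05 ]
(381, 229) [ 0.442 -0.35   0.05 ]
(228, 252) [0.371 0.096 0.05 ]
(310, 255) [ 0.364 -0.144  0.05 ]
(178, 278) [0.294 0.24  0.05 ]
(380, 300) [ 0.237 -0.346  0.05 ]
```

View pics/crop2.png

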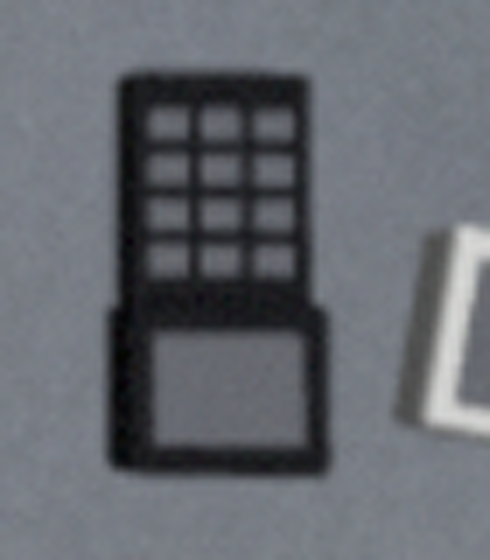

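The triangulated heights are 0.150, 0.100 and 0.124, which match tall, short and medium, so the middle bottle is the shortest. The crop shows the black terminal, keypad up and screen centre at (382.7,245.6), with the true screen at its -x end. Now I'll shut the fingers and go above the bell.

```bash

python3 -m creep '[[[0,0,0,1,1,0,1],[0,0,0,1,1,0,1],[0,0,0,1,1,0,1],[0,0,0,1,1,0,1],[0,0,0,1,1,0,1]]]'
python3 -m creep '[[[0,0,0,1,1,0,1],[0,0,0,1,1,0,1],[0,0,0,1,1,0,1],[0,0,0,1,1,0,1],[0,0,0,1,1,0,1]]]'
python3 - <<'E'
from h import *
a=load('top1');print(hit(a,382.7,245.6,.053)); print(get_state()['qpos'])
E
```

```text
t: 0.52
tcp_pos: [0.295, -0.423, 0.2383]
orientation: [-3.141, 0.0, 0.298]
contact_force: [0.5, -0.5, 0.6]
opening: 0.646
grip_force: 0.0
t: 0.93
tcp_pos: [0.4201, -0.2979, 0.2385]
orientation: [-3.141, 0.0, 0.299]
contact_force: [0.3, -0.6, 0.1]
opening: 0.268
grip_force: 0.0
[ 0.39386021 -0.35415402  0.053     ]
[-8.47594260e-01  4.63079675e-02  1.75584595e+00 -4.15170272e-05
  1.33990621e+00  4.24494282e-01]
```

```bash

python3 -m creep '[[[0,0,0,0,1,0,1],[0,0,0,0,1,0,1],[0,0,0,0,1,0,1],[0,0,0,0,1,0,1],[0,0,0,0,1,0,1]]]' >/dev/null
python3 -m creep '[[[0,0,0,0,1,0,1],[0,0,0,0,1,0,1],[0,0,0,0,1,0,1],[0,0,0,0,1,0,1],[0,0,0,0,1,0,1]]]' >/dev/null
python3 -m creep '[[[0,0,0,0,1,0,1],[0,0,0,0,1,0,1],[0,0,0,0,1,0,1],[0,0,0,0,1,0,1],[0,0,0,0,1,0,1]]]' 
python3 -m creep '[[[0,0,0,0,1,0,1],[0,0,0,0,1,0,1],[0,0,0,0,1,0,1],[0,0,0,0,1,0,1],[0,0,0,0,1,0,1]]]' >/dev/null
python3 -m creep '[[[0,0,0,0,1,0,1],[0,0,0,0,1,0,1],[0,0,0,0,1,0,1],[0,0,0,0,1,0,1],[0,0,0,0,1,0,1]]]' >/dev/null
python3 -m creep '[[[0,0,0,0.5,1,-0.5,1],[0,0,0,0.55,0.4,-0.5,1],[0,0,0,0,0,-0.5,1],[0,0,0,0,0,-0.5,1],[0,0,0,0,0,0,1]]]'
python3 - <<'E'
from h import *
c=shot('wrist','w1');print(c['mount'],c['intrinsics'])
cv2.imwrite('pics/w1b.png',c['image'][:,:,::-1])
E
```

```text
t: 2.18
tcp_pos: [0.4188, 0.0767, 0.2385]
orientation: [-3.141, 0.0, 0.299]
contact_force: [1.0, -0.8, 1.4]
opening: 0.004
grip_force: 0.0
t: 3.43
tcp_pos: [0.4431, 0.3588, 0.1849]
orientation: [3.14, 0.007, 0.299]
contact_force: [-1.2, -0.6, -1.1]
opening: 0.006
grip_force: 0.0
[[ 8.39778030e-04 -9.66847337e-01 -2.55353719e-01  6.48508569e-02]
 [ 9.99999558e-01  7.04182655e-04  6.22432819e-04 -1.32824971e-03]
 [-4.21981854e-04 -2.55354128e-01  9.66847501e-01 -1.46310595e-01]
 [ 0.00000000e+00  0.00000000e+00  0.00000000e+00  1.00000000e+00]] [[299.31604852   0.         273.94471321]
 [  0.         299.31604852 206.49179093]
 [  0.           0.           1.        ]]
```

View pics/w1.png

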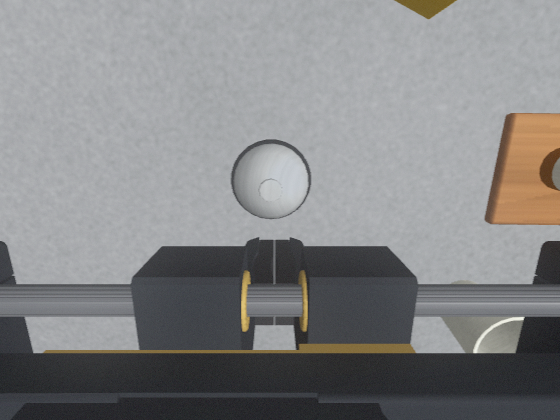

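The wrist view shows the bell with its plunger at (270,188), and the fingertips below it at about (275,240).

```bash
python3 - <<'E'
from h import *
c=load('w1');print(c['s']['tcp_pos'],c['s']['orientation']);print(hit(c,270,188.5,.061),hit(c,271,179,.0))
print(get_state()['tcp_pos'],get_state()['contact_force'])
E
```

```text
[0.44311773 0.35882236 0.18487575] [3.14027015 0.00673888 0.29850304]
[0.45109612 0.36612079 0.061     ] [0.44945043 0.3651515  0.        ]
[0.443753   0.35900042 0.18649435] [-0.69101113 -0.61889703  0.98389476]
```

```bash

python3 -m creep '[[[0,0,0,0.2,0.22,-1,1],[0,0,0,0,0,-1,1],[0,0,0,0,0,-1,1],[0,0,0,0,0,-0.8,1],[0,0,0,0,0,-0.4,1]]]' >/dev/null
python3 -m creep '[[[0,0,0,0,0,0,1],[0,0,0,0,0,0,1],[0,0,0,0,0,0,1]]]'
python3 - <<'E'
from h import *
c=shot('wrist','w2');d=shot('side','s2')
cv2.imwrite('pics/m2.png',np.hstack([cv2.resize(c['image'][130:330,180:380],(400,400)),cv2.resize(d['image'][320:420,130:230],(400,400))])[:,:,::-1])
E
```

```text
t: 4.15
tcp_pos: [0.4517, 0.3664, 0.0856]
orientation: [-3.141, -0.003, 0.299]
contact_force: [0.1, -0.1, 0.4]
opening: 0.002
grip_force: 0.0
```

View pics/m2.png

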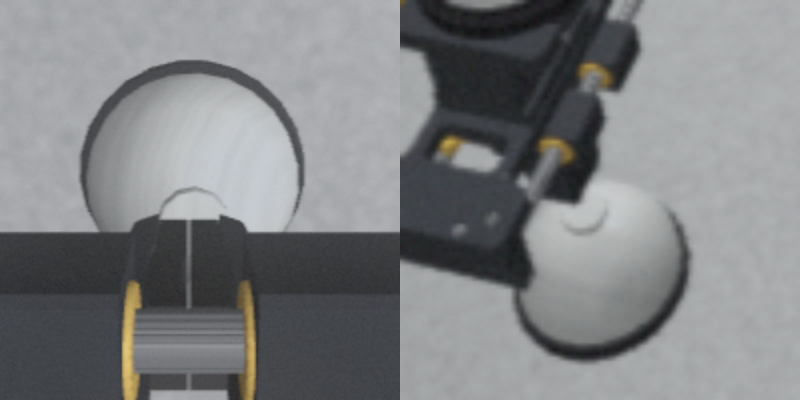

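The crops show the fingertips just above the bell. In the wrist view, the visible far rim of the plunger is at about (276,224).

```bash
python3 - <<'E'
from h import *
c=load('w2');print(c['s']['tcp_pos']);p=hit(c,276,224,.061);y=.2985
print(p, p-.011*np.array([np.cos(y),np.sin(y),0]), p+.011*np.array([np.cos(y),np.sin(y),0]))
E
```

```text
[0.45165246 0.36635114 0.08560086]
[0.46017388 0.36896332 0.061     ] [0.44966031 0.36572837 0.061     ] [0.47068744 0.37219828 0.061     ]
```

```bash

python3 -m creep '[[[0,0,0,-0.1,-0.05,-0.4,1],[0,0,0,0,0,-0.3,1],[0,0,0,0,0,0,1],[0,0,0,0,0,0,1]]]'
python3 -m creep '[[[0,0,0,0,0,-0.2,1],[0,0,0,0,0,-0.1,1],[0,0,0,0,0,0,1],[0,0,0,0,0,0,1]]]'
```

```text
t: 4.58
tcp_pos: [0.4473, 0.3644, 0.0652]
orientation: [3.141, 0.002, 0.299]
contact_force: [-0.8, 0.5, 1.2]
opening: 0.006
grip_force: 0.0
t: 4.92
tcp_pos: [0.4484, 0.3649, 0.059]
orientation: [-3.141, -0.001, 0.299]
contact_force: [0.4, 0.0, 1.9]
opening: 0.006
grip_force: 1.1
```

```bash

python3 -m creep '[[[0,0,0,0,0,-0.1,1],[0,0,0,0,0,0,1],[0,0,0,0,0,0,1]]]'
python3 -m creep '[[[0,0,0,0,0,-0.1,1],[0,0,0,0,0,0,1],[0,0,0,0,0,0,1]]]'
```

```text
t: 5.17
tcp_pos: [0.4484, 0.365, 0.0566]
orientation: [-3.141, -0.001, 0.299]
contact_force: [1.0, 0.9, 3.6]
opening: 0.01
grip_force: 1.7
t: 5.42
tcp_pos: [0.4486, 0.365, 0.0561]
orientation: [3.142, -0.001, 0.299]
contact_force: [-5.4, -3.9, 20.8]
opening: 0.007
grip_force: 10.3
```

The force rose to 21 N at z = 0.056, so the plunger is fully down. I'll release it straight up, then cross high to the short bottle.

```bash

python3 -m creep '[[[0,0,0,0,0,0.2,1],[0,0,0,0,0,0.3,1],[0,0,0,0,0,0.4,1],[0,0,0,0,0,0.2,1],[0,0,0,0,0,0,1]]]'
python3 -m creep '[[[0,0,0,0,0,1,1],[0,0,0,0,0,1,1],[0,0,0,0,0,1,1],[0,0,0,0,0,1,1],[0,0,0,0,0,0.9,1]]]'
python3 - <<'E'
from h import *
c=shot('wrist','w3');g=cv2.cvtColor(c['image'],cv2.COLOR_RGB2GRAY)
print(c['s']['tcp_pos'])
E
python3 -m creep '[[[0,0,0,0.38,-1,0,1],[0,0,0,0.38,-1,0,1],[0,0,0,0.38,-1,0,1],[0,0,0,0.38,-1,0,1],[0,0,0,0.38,-1,0,1]]]'>/dev/null
python3 -m creep '[[[0,0,0,0.38,-1,0,1],[0,0,0,0.38,-1,0,1],[0,0,0,0.38,-1,0,1],[0,0,0,0.38,-1,0,1],[0,0,0,0.38,-1,0,1]]]'>/dev/null
python3 -m creep '[[[0,0,0,0.38,-1,0,1],[0,0,0,0.38,-1,0,1],[0,0,0,0.38,-1,0,1],[0,0,0,0.38,-1,0,1],[0,0,0,0.38,-1,0,1]]]'
python3 -m creep '[[[0,0,0,0,0,0,1],[0,0,0,0,0,0,1]]]'
python3 - <<'E'
from h import *
c=shot('wrist','w4');a=shot('top','top4')
im=np.zeros((600,800,3),np.uint8)
im[:420,:560]=c['image'];im[400:600,:260]=cv2.resize(a['image'][200:250,110:175],None,fx=4,fy=4)
w=load('w3')['image'];im[420:600,300:580]=cv2.resize(w[100:280,130:410],None,fx=1,fy=1)
cv2.imwrite('pics/m4.png',im[:,:,::-1])
E
```

```text
t: 5.83
tcp_pos: [0.4486, 0.3651, 0.0825]
orientation: [-3.141, -0.002, 0.299]
contact_force: [-0.3, -0.0, 0.0]
opening: 0.004
grip_force: 0.0
t: 6.25
tcp_pos: [0.4478, 0.3646, 0.2048]
orientation: [3.142, 0.0, 0.299]
contact_force: [0.0, 0.1, -0.3]
opening: 0.008
grip_force: 0.0
[0.44783025 0.36460294 0.20480407]
t: 7.55
tcp_pos: [0.5904, -0.0115, 0.2028]
orientation: [-3.141, 0.001, 0.299]
contact_force: [0.0, -0.3, -0.6]
opening: 0.004
grip_force: 0.0
t: 7.72
tcp_pos: [0.5903, -0.0114, 0.2027]
orientation: [-3.141, 0.001, 0.296]
contact_force: [0.0, 0.1, -0.6]
opening: 0.003
grip_force: 0.0
```

View pics/m4.png

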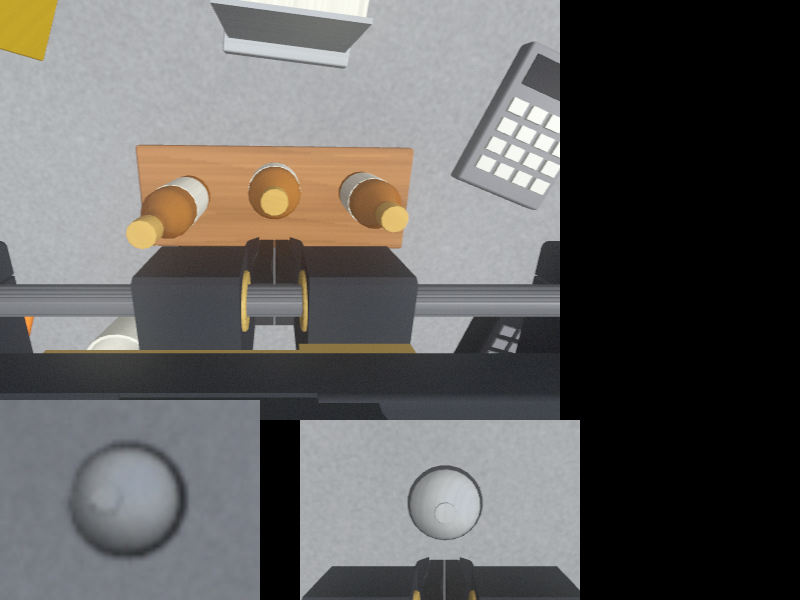

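The bell has not moved and its plunger is up again. In the wrist view the short bottle's cap is at (274,202), directly ahead of the fingertips, with the tall cap at (142,235) and the medium cap at (395,219).

```bash
python3 - <<'E'
from h import *
c=load('w4');print(hit(c,274,202,.098))
for u,v,z in((142,235,.148),(395,219,.124)):print(hit(c,u,v,z))
E
```

```text
[ 0.59230309 -0.00956285  0.098     ]
[0.55349469 0.07694956 0.148     ]
[ 0.61319532 -0.10266654  0.124     ]
```

```bash

python3 -m creep '[[[0,0,0,0.05,0.05,-0.8,1],[0,0,0,0,0,-0.8,1],[0,0,0,0,0,-0.8,1],[0,0,0,0,0,-0.6,1],[0,0,0,0,0,-0.4,1]]]'>/dev/null
python3 -m creep '[[[0,0,0,0,0,0,1],[0,0,0,0,0,0,1],[0,0,0,0,0,0,1],[0,0,0,0,0,0,1],[0,0,0,0,0,0,1]]]'
```

```text
t: 8.65
tcp_pos: [0.5926, -0.0091, 0.12]
orientation: [3.141, -0.002, 0.299]
contact_force: [0.2, -0.0, -0.4]
opening: 0.006
grip_force: 0.0
```

```bash

python3 -m creep '[[[0,0,0,-0.04,-0.04,-0.08,1],[0,0,0,0,0,0,1],[0,0,0,0,0,0,1],[0,0,0,0,0,0,1],[0,0,0,0,0,0,1]]]'
for i in 1 2 3 4 5 6 7; do python3 -m creep '[[[0,0,0,0,0,0,1],[0,0,0,0,0,0,1],[0,0,0,0,0,0,1],[0,0,0,0,0,0,1],[0,0,0,0,0,0,1]]]' | head -2; done
python3 - <<'E'
from h import *
c=shot('side','s5');d=shot('wrist','w5')
cv2.imwrite('pics/m5.png',np.hstack([cv2.resize(c['image'][180:300,190:290],(400,480)),cv2.resize(d['image'][120:300,200:350],(400,480))])[:,:,::-1])
E
```

```text
t: 9.07
tcp_pos: [0.5908, -0.0101, 0.1167]
orientation: [-3.142, 0.0, 0.299]
contact_force: [-0.1, 0.2, -0.3]
opening: 0.001
grip_force: 0.0
t: 9.48
tcp_pos: [0.5908, -0.01, 0.1167]
t: 9.9
tcp_pos: [0.5908, -0.01, 0.1167]
t: 10.32
tcp_pos: [0.5908, -0.01, 0.1167]
t: 10.73
tcp_pos: [0.5908, -0.01, 0.1167]
t: 11.15
tcp_pos: [0.5908, -0.01, 0.1167]
t: 11.57
tcp_pos: [0.5908, -0.01, 0.1167]
t: 11.98
tcp_pos: [0.5908, -0.01, 0.1167]
```

View pics/m5.png

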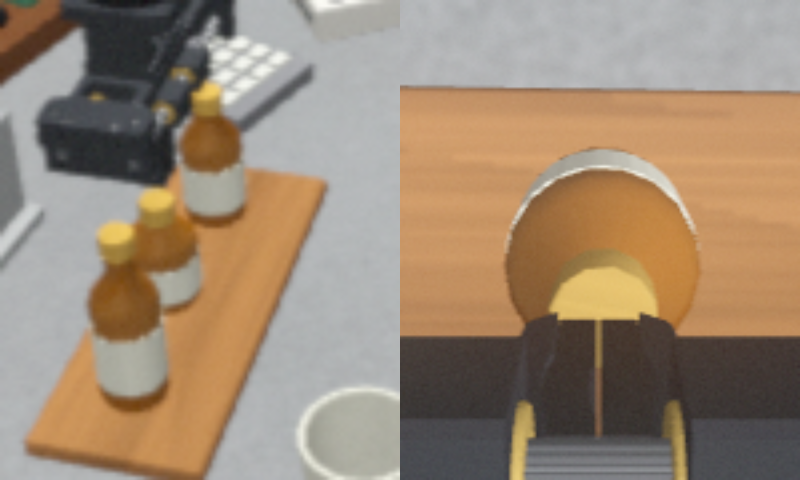

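The wrist crop shows the tips over the cap. The side crop is unclear about where the fingertips are, so I'll project the TCP into it and check.

```bash
python3 - <<'E'
from h import *
def proj(c,P):
    q=rot(c['orientation']).T@(np.array(P)-c['eye']);q=np.array(c['intrinsics'])@q;return q[:2]/q[2]
c=load('s5');im=cv2.resize(c['image'][160:280,180:300],(600,600),interpolation=cv2.INTER_CUBIC)
p=get_state()['tcp_pos'];print(p)
for dz in(-.019,0,.02,.064,.1):
    u=(proj(c,p+[0,0,dz])-[180,160])*5;print(dz,u);cv2.circle(im,tuple(int(x) for x in u),3,(255,0,0) if dz else (0,255,0),-1)
cv2.imwrite('pics/m6.png',im[:,:,::-1])
E
```

```text
[ 0.59078092 -0.0100362   0.11672192]
-0.019 [245.93343268 350.29372245]
0 [242.91602935 322.25033172]
0.02 [239.66903571 292.07315572]
0.064 [232.25768586 223.19294423]
0.1 [225.90339095 164.13687661]
```

View pics/m6.png

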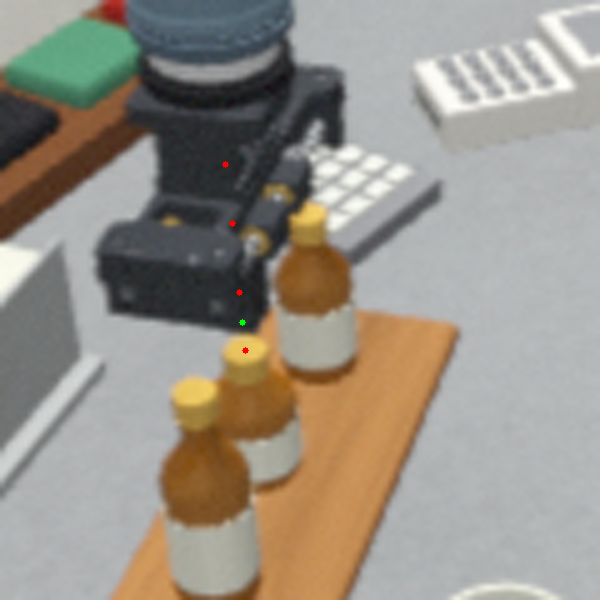

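The projected TCP (green, (243,322)) sits 2 cm over the short bottle's cap (245,350) and matches the gripper's lower tip, with no contact. That hold lasted about 3 s, so I'm moving on to the terminal.

```bash

python3 -m creep '[[[0,0,0,0,0,0.5,1],[0,0,0,0,0,0.8,1],[0,0,0,0,0,0.8,1],[0,0,0,0,0,0.8,1],[0,0,0,0,0,0.5,1]]]' | head -2
python3 -m creep '[[[0,0,0,-0.56,-0.98,0,1],[0,0,0,-0.56,-0.98,0,1],[0,0,0,-0.56,-0.98,0,1],[0,0,0,-0.56,-0.98,0,1],[0,0,0,-0.56,-0.98,0,1]]]' >/dev/null
python3 -m creep '[[[0,0,0,-0.56,-0.98,0,1],[0,0,0,-0.56,-0.98,0,1],[0,0,0,-0.56,-0.98,0,1],[0,0,0,-0.56,-0.98,0,1],[0,0,0,-0.56,-0.98,0,1]]]' >/dev/null
python3 -m creep '[[[0,0,0,-0.56,-0.98,0,1],[0,0,0,-0.56,-0.98,0,1],[0,0,0,-0.56,-0.98,0,1],[0,0,0,-0.56,-0.98,0,1]]]' >/dev/null
python3 -m creep '[[[0,0,0,0,0,-0.6,1],[0,0,0,0,0,0,1],[0,0,0,0,0,0,1]]]'
python3 - <<'E'
from h import *
c=shot('wrist','w7');print(c['s']['tcp_pos'])
E
```

```text
t: 12.5
tcp_pos: [0.5918, -0.0102, 0.2051]
t: 13.92
tcp_pos: [0.3942, -0.3525, 0.1863]
orientation: [-3.139, 0.0, 0.298]
contact_force: [0.4, -1.3, 0.5]
opening: 0.007
grip_force: 0.0
[ 0.39424356 -0.35249056  0.18632921]
```

View pics/w7.png

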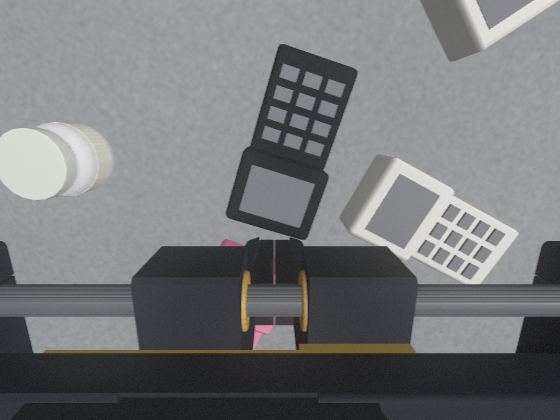

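The wrist view shows the black terminal with screen corners at about (252,163), (317,181), (305,230) and (238,211), giving a centre near (278,196). The white and pink look-alikes are to the right and below.

```bash
python3 - <<'E'
from h import *
c=load('w7');P=[hit(c,u,v,.053) for u,v in((252,163),(317,181),(305,230),(238,211))]
print(np.mean(P,0),[np.linalg.norm(P[i]-P[i-1]).round(4) for i in range(4)])
m=cv2.inRange(c['image'],(75,75,75),(125,125,125));lab=cv2.connectedComponentsWithStats(m,connectivity=4);k=lab[1][196,278];print(k,lab[2][k],lab[3][k],hit(c,*lab[3][k],.053))
E
```

```text
[ 0.39548097 -0.35479479  0.053     ] [np.float64(0.0486), np.float64(0.0634), np.float64(0.0499), np.float64(0.0683)]
0 [     0      0    560    420 220907] [277.59081876 207.5250309 ] [ 0.38521029 -0.35745964  0.053     ]
```

```bash

python3 -m creep '[[[0,0,0,0.02,-0.08,-1,1],[0,0,0,0,0,-1,1],[0,0,0,0,0,-1,1],[0,0,0,0,0,-0.7,1],[0,0,0,0,0,-0.4,1]]]'>/dev/null
python3 -m creep '[[[0,0,0,0,0,-0.2,1],[0,0,0,0,0,0,1],[0,0,0,0,0,0,1],[0,0,0,0,0,0,1],[0,0,0,0,0,0,1]]]'
```

```text
t: 14.8
tcp_pos: [0.3959, -0.3558, 0.0805]
orientation: [3.139, -0.001, 0.299]
contact_force: [0.2, -0.2, -0.1]
opening: 0.007
grip_force: 0.0
```

```bash

python3 -m creep '[[[0,0,0,-0.04,0.05,-0.27,1],[0,0,0,0,0,0,1],[0,0,0,0,0,0,1],[0,0,0,0,0,0,1],[0,0,0,0,0,0,1]]]'
python3 - <<'E'
from h import *
c=shot('wrist','w8');cv2.imwrite('pics/w8c.png',cv2.resize(c['image'][100:300,150:420],None,fx=2.5,fy=2.5)[:,:,::-1])
E
```

```text
t: 15.22
tcp_pos: [0.3943, -0.3539, 0.0725]
orientation: [3.142, -0.0, 0.299]
contact_force: [-0.6, 0.1, -0.8]
opening: 0.007
grip_force: 0.0
```

View pics/w8c.png

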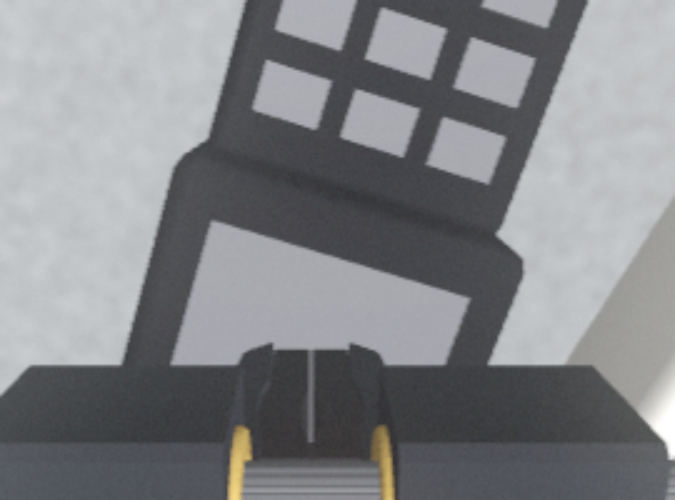

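The tips are over the screen. The screen's two far corners are at full-image (233.6,187.6) and (338,218.4). I'll hold, check against those corners, and wait out the two seconds.

```bash
python3 - <<'E'
from h import *
c=load('w8');A=hit(c,233.6,187.6,.053);B=hit(c,338,218.4,.053);d=A-B;n=np.array([d[1],-d[0],0])/np.linalg.norm(d)
print(np.linalg.norm(d),(A+B)/2-.023*n)
E
for i in 1 2 3 4 5 6 7; do python3 -m creep '[[[0,0,0,0,0,0,1],[0,0,0,0,0,0,1],[0,0,0,0,0,0,1],[0,0,0,0,0,0,1],[0,0,0,0,0,0,1]]]' | head -2|tail -1; done
```

```text
0.06252744139825828 [ 0.39503756 -0.35289372  0.053     ]
tcp_pos: [0.3943, -0.3538, 0.0725]
tcp_pos: [0.3943, -0.3538, 0.0725]
tcp_pos: [0.3943, -0.3538, 0.0725]
tcp_pos: [0.3943, -0.3538, 0.0725]
tcp_pos: [0.3943, -0.3538, 0.0725]
tcp_pos: [0.3943, -0.3538, 0.0725]
tcp_pos: [0.3943, -0.3538, 0.0725]
```

```bash
python3 -c "
from station import *
print(close_job())"
```

```text
the job is handed in; nothing more can be done
None
```

I rang the bell, pointed at the shortest bottle (the middle one) for about 3 s, and handed the job in with the fingertips still held about 2 cm above the black terminal's screen; the only contact force I saw was the bell press.

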